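# Hang the mugs under the pod shelf

### The arm

A 7-joint arm with a two-finger parallel gripper is mounted at the origin on the work surface. World frame = base frame: x ahead of the robot, y to its left, z up, the work surface at z = 0. Lengths are in m, angles in rad, forces in N, time in s.
With the tool pointing down it reaches from about 0.35 to 0.9 m from the base axis. Payload 8.1 kg.
Tool frame: the origin (TCP) lies midway between the tips of the shut fingers; the grasp point (between the pads) lies 19 mm behind it; z points along the fingers, y is the line along which they close (so a half turn about z gives the same grasp; the last joint's range is limited). The gripper opens to 92 mm and grips with 3 to 60 N. Pads are 19 mm wide; open, the fingers measure 130 mm over their backs; the gripper's body (75 mm by 190 mm) begins 47 mm behind the grasp point.
Start: joints at [-1.436, 0.434, 0.025, 1.573, -0.012, 1.134, -0.075], TCP at [0.147, 0.607, 0.227] pointing down, gripper open.
Joint ranges: [-2.62, 2.62], [-0.44, 2.09], [-1.27, 1.32], [0.08, 2.57], [-1.32, 4.46], [0.12, 2], [-2.74, 2.74]. Speed limits (rad/s): [2.22, 2.22, 3.01, 3.01, 3.14, 3.14, 3.14].

### API

Orientations are given as a rotation vector (axis times angle).
In Python, from cell import observe, get_image, camera_model, sign_off, recognise, silhouettes gives the robot as it stands.
- The arm moves only by the tool apply_moves, never from a script. Its argument "motion" is a list of rows, each an object of numbers: "x", "y", "z": the shift along the world's x, y, z in cm; "yaw": the turn about the world's z in degrees; "hand": the opening, from -1 (shut) to 1 (fully open), so that 0 is half open. In form: [{"x": .., "y": .., "z": .., "yaw": .., "hand": ..}, ...]. A call has 1 to 10 rows; each row is the pose to reach, as a shift and turn from the pose commanded when the call began; what a row does not reach only later rows make up. A row lasts 1/8 s, in which the tool goes at most 62.5 mm and 10.7 degrees, less where a joint would pass 70% of its speed; a pose out of reach is approached as far as the arm can. A call with a gripper value outside its range is refused whole. The fingers move at their own pace and stop on an object; "newtons" is the grip in N (left out, the last holds). Time passes only in rows, so rows that repeat a pose let the fingers close. It gives the time, the measured TCP pose, the force, the opening and the grip force at its end, in the units of the state.
- observe(): the state, without advancing time (a new reading comes with each control period).
- get_image(name): name is "scene" or "top" or "wrist"; returns the picture (384x512x3 uint8, blue, green, red); there is no depth.
- camera_model(name): a dict with "camera_matrix" (3x3 intrinsics, pixels), "T" (4x4, takes a point from camera to world coordinates). Camera axes: x right, y up, looking along -z (the intrinsics and any distortion apply to the point x, -y, -z); pixel columns grow to the right and rows downward; lengths in m; the calibration is good to about 2 mm. A picture is of the moment at which its call begins: read the wrist's pose just before it. camera_model takes no time and is no camera call; for the wrist camera it gives the pose at the moment of the call.
- sign_off(): hands the job in; it is judged then, once.
Trained networks look in the newest picture that a camera, given by its name, has taken for a name from the list of things; names that differ only in an ending like _2 or _b are one class to them, and where a whole thing is asked for, a point or a joint stands for the part that bears it (a point fixed in the world has none). Each returns a list of dicts, best first, with "p" (0 to 1); they miss things now and then, are a little off and sometimes report something else, mostly with a low value. They report only what shows in the picture. A call takes as long as a camera call. They do not tell look-alikes from the thing itself.
- recognise(query, camera): "rect" ([left, top, right, bottom] in pixels, round what is visible of it).
- silhouettes(query, camera): "mask" (384x512 bool, what is visible of it) and "rect" ([left, top, right, bottom] in pixels, round what is visible of it).
The state is a dict: "clock": time; "joints": joint angles; "dq": joint speeds; "joint_efforts": joint torques, N m; "position": TCP position; "ee_rot": TCP orientation; "force": force on the tool from outside, world axes, zero at the start; "ft_torque": the same for the moment, N m; "width": opening from 0.0 (shut) to 1.0 (fully open); "gripper_force": force on a finger pad.
Only numpy, scipy, OpenCV 4.12 (cv2) and the standard library are available. Lean on these libraries where they do the work, as an engineer would, in place of code of your own. Each camera call takes 0.05 s, during which the arm holds its last target. There are 200 camera calls.

### The job

Hang both blue mugs up by their handles on the mug stand under the clear pod shelf, one on each brass hook, and leave them hanging still. Leave the kettle, jar, tin, green caddy and pod holder where they are.

Things in the scene. Friction and masses are not known exactly. Their poses are not given: they have to be found in the camera images.
- mug_a: blue stoneware mug, loose, upright on the tray or the coaster (may be swapped). Body a cylinder 66 mm across, 92 mm high, wall 4.5 mm, 0.2-0.37 kg. Origin: centre of the underside; z up to the mouth. Ear handle on its own +y side: a 10 mm round bar in its y-z plane, square at its top outer corner, reaching y = 66 mm, heights 27 to 91 mm. Centre of mass near the axis, about 42 mm up.
- mug_b: the same kind of mug as mug_a, same size and axes, on the other of the two places. Hanging freely by its handle, a mug comes to rest with its axis about 45 to 60 degrees from upright, handle up; let go at another tilt it swings a little first.
- mug_a_loop (a point): middle of the opening in mug_a's handle, at (0, 45, 66) mm in the mug's frame, axes as the mug's. The opening runs through along x; it spans y = 33 to 55 mm and, at its middle, z = 47 to 81 mm; a hung mug's bar lies in its top outer corner.
- mug_b_loop (a point): the same point on mug_b.
- stand: dark steel mug stand, fixed; yaw varies. Origin on the dresser under the front face of its post (18 x 26 mm); z up. Base plate 130 x 150 x 12 mm. Crossbar at hook height (x 0 to 14, y -78 to 78 mm); two brass hooks stick out of it to -x, towards the robot, at y = 70 and -70 mm. A clear acrylic shelf covers x -70 to 60, y -100 to 100 mm, underside 270 mm up, with pods on its back half to 304 mm.
- hook_left (a point): on the centre line of the hook bar at the stand's +y, at (-55, 70, 215) mm in the stand's frame, axes as the stand's. Bar 9 mm thick, level from x = 55 mm (crossbar) to -5 mm in this point's frame, then bent up to a round tip at x = -37 mm, 14 mm higher. The shelf leaves 50 mm above the bar: bring the mug in tilted, handle up towards the post, gripper leaning outwards.
- hook_right (a point): the same point on the other hook, at (-55, -70, 215) mm in the stand's frame; same shape.
- tray: white melamine tray, fixed, 360 x 260 mm with a rim 20 mm high and 8 mm thick; origin under its centre, long side along its x. Its floor is 8 mm above the dresser.
- coaster: round bamboo coaster, fixed, 110 mm across and 8 mm thick; origin under its centre.
- kettle: brushed steel kettle, loose, on the tray, 160 mm across at the foot, 172 mm high, handle to its -y (reaching 121 mm), spout to its +y (reaching 103 mm); origin at the centre of its underside. A bystander.
- jar: amber jar with wooden cap, loose, 68 mm across, 90 mm high; origin at the centre of its underside. A bystander.
- tin: aluminium tin with paper label, loose, 68 mm across, 85 mm high; origin at the centre of its underside. A bystander.
- caddy: green tea caddy, loose, 70 mm across, 100 mm high; origin at the centre of its underside. A bystander.
- turn_base: foot of the clear acrylic pod holder, fixed: the holder on it is 150 mm across and 162 mm high and turns freely about its upright axis. Origin under its centre. A bystander.
- pod_rim (a point): a point on the rim of the pod holder, 68 mm from its axis and 89 mm above the dresser; moves as the holder turns. To be left where it is.
There are look-alikes about, which are no part of the job. What is shaped like the mug_a but red is not meant. Leave any purple look-alike of the mug_b alone.

How it is judged:
On the way:
1. one mug hangs by its handle on a hook, let go (((x of mug_a_loop in the frame of hook_left between -0.037 and 0.045 m and y of mug_a_loop in the frame of hook_left between -0.02 and 0.02 m and z of mug_a_loop in the frame of hook_left between -0.03 and 0.008 m and contact force between the fingers and mug_a below 0.2 N and linear speed of mug_a below 0.1 m/s) or (x of mug_a_loop in the frame of hook_right between -0.037 and 0.045 m and y of mug_a_loop in the frame of hook_right between -0.02 and 0.02 m and z of mug_a_loop in the frame of hook_right between -0.03 and 0.008 m and contact force between the fingers and mug_a below 0.2 N and linear speed of mug_a below 0.1 m/s) or (x of mug_b_loop in the frame of hook_left between -0.037 and 0.045 m and y of mug_b_loop in the frame of hook_left between -0.02 and 0.02 m and z of mug_b_loop in the frame of hook_left between -0.03 and 0.008 m and contact force between the fingers and mug_b below 0.2 N and linear speed of mug_b below 0.1 m/s) or (x of mug_b_loop in the frame of hook_right between -0.037 and 0.045 m and y of mug_b_loop in the frame of hook_right between -0.02 and 0.02 m and z of mug_b_loop in the frame of hook_right between -0.03 and 0.008 m and contact force between the fingers and mug_b below 0.2 N and linear speed of mug_b below 0.1 m/s))), for 0.2 s.
At the end, for the whole second after the job is handed in: Each mug hangs on a hook of its own with the hook's bar through its handle (middle of the handle opening within 20 mm sideways of the bar, from 30 mm below to 8 mm above it, between the hook's tip and the crossbar), let go and at rest (under 0.03 m/s and 0.5 rad/s) (((x of mug_a_loop in the frame of hook_left between -0.037 and 0.045 m and y of mug_a_loop in the frame of hook_left between -0.02 and 0.02 m and z of mug_a_loop in the frame of hook_left between -0.03 and 0.008 m and x of mug_b_loop in the frame of hook_right between -0.037 and 0.045 m and y of mug_b_loop in the frame of hook_right between -0.02 and 0.02 m and z of mug_b_loop in the frame of hook_right between -0.03 and 0.008 m) or (x of mug_a_loop in the frame of hook_right between -0.037 and 0.045 m and y of mug_a_loop in the frame of hook_right between -0.02 and 0.02 m and z of mug_a_loop in the frame of hook_right between -0.03 and 0.008 m and x of mug_b_loop in the frame of hook_left between -0.037 and 0.045 m and y of mug_b_loop in the frame of hook_left between -0.02 and 0.02 m and z of mug_b_loop in the frame of hook_left between -0.03 and 0.008 m)) and contact force between the fingers and mug_a below 0.2 N and contact force between the fingers and mug_b below 0.2 N and linear speed of each of mug_a, mug_b below 0.03 m/s and angular speed of each of mug_a, mug_b below 0.5 rad/s); the robot touches nothing.
It fails at once if the kettle is shifted by more than 20 mm or tipped (distance of kettle from where it was at the start of the episode above 0.02 m or angle between kettle's own z axis and vertical above 0.35 rad).
It fails at once if the amber jar is shifted by more than 20 mm or tipped (distance of jar from where it was at the start of the episode above 0.02 m or angle between jar's own z axis and vertical above 0.35 rad).
It fails at once if the tin is shifted by more than 20 mm or tipped (distance of tin from where it was at the start of the episode above 0.02 m or angle between tin's own z axis and vertical above 0.35 rad).
It fails at once if the green caddy is shifted by more than 20 mm or tipped (distance of caddy from where it was at the start of the episode above 0.02 m or angle between caddy's own z axis and vertical above 0.35 rad).
It fails at once if the pod holder is turned by more than about 20 degrees (distance of pod_rim from where it was at the start of the episode above 0.024 m).
It also fails if it takes over 72 s, if anything falls off the work surface, if the arm or the gripper's body presses on something with over 40 N, if the wrist force passes 120 N, or if a joint passes its speed limit or range.

## Working session

There is one attempt and no reset: what is moved stays moved. The work goes in short steps, Python scripts to look and compute and a tool call to move; the robot and the scene stay as the last step left them, time stands still between calls to the robot, and variables do not carry over. Pictures are saved under pics/ and viewed, at most 12 in all, crops included, and the job is handed in when it is done.

Besides the shell and the picture viewer there is one more tool, called after "Request:" as name(argument=value, ...) on one line, values as JSON. apply_moves: Moves the arm, as the interface text tells. Its arguments: {"type":"object","properties":{"motion":{"type":"array","items":{"type":"object","properties":{"x":{"type":"number"},"y":{"type":"number"},"z":{"type":"number"},"yaw":{"type":"number"},"hand":{"type":"number"}}}},"newtons":{"type":"number"}},"required":["motion"]}

```bash
mkdir -p pics; cat > h.py <<'E'
import numpy as np, cv2
from cell import *
def ray(cam,u,v,m=None):
    m=m or camera_model(cam); K=np.array(m["camera_matrix"]); T=np.array(m["T"])
    d=np.linalg.solve(K,[u,v,1.0]); d=np.array([d[0],-d[1],-d[2]])
    return T[:3,3],T[:3,:3]@d
def at_z(cam,u,v,z):
    o,d=ray(cam,u,v); return o+d*(z-o[2])/d[2]
def proj(cam,P):
    m=camera_model(cam); K=np.array(m["camera_matrix"]); T=np.array(m["T"])
    p=np.linalg.inv(T)@np.append(P,1); q=K@np.array([p[0],-p[1],-p[2]]); return q[:2]/q[2]
E
python3 - <<'E'
from h import *
o=observe(); print(o["clock"],o["position"],o["ee_rot"])
for c in("scene","top"):
    m=camera_model(c); print(c,np.round(np.array(m["T"]),3).tolist(),np.array(m["camera_matrix"]).tolist(),[k for k in m])
    cv2.imwrite(f"pics/{c}0.png",cv2.resize(get_image(c),(800,600),interpolation=cv2.INTER_CUBIC))
    for q in("mug_a","stand","tray","coaster","kettle","jar","tin","caddy","turn_base"):
        print(c,q,[(round(r["p"],2),np.round(r["rect"]).tolist()) for r in recognise(q,c) if r["p"]>.2])
E
```

```text
0.0 [0.14715041 0.60689777 0.22594732] [-3.72751738e-01 -3.11933667e+00  2.44586461e-03]
scene [[0.247, -0.676, 0.694, 1.273], [0.969, 0.172, -0.178, -0.185], [0.001, 0.716, 0.698, 0.98], [0.0, 0.0, 0.0, 1.0]] [[395.3608532377822, 0.0, 251.28011849494462], [0.0, 395.3608532377822, 193.6668545502515], [0.0, 0.0, 1.0]] ['camera_matrix', 'T']
scene mug_a [(0.98, [139.0, 216.0, 167.0, 258.0]), (0.89, [194.0, 223.0, 215.0, 254.0]), (0.65, [323.0, 175.0, 351.0, 213.0]), (0.62, [302.0, 151.0, 328.0, 185.0]), (0.57, [124.0, 178.0, 152.0, 205.0])]
scene stand [(0.82, [242.0, 192.0, 337.0, 308.0]), (0.46, [55.0, 254.0, 150.0, 331.0]), (0.32, [70.0, 222.0, 174.0, 342.0])]
scene tray [(0.7, [70.0, 222.0, 172.0, 341.0])]
scene coaster [(0.72, [323.0, 194.0, 348.0, 220.0]), (0.29, [138.0, 218.0, 166.0, 259.0])]
scene kettle [(0.88, [54.0, 254.0, 149.0, 332.0]), (0.31, [243.0, 190.0, 331.0, 307.0])]
scene jar []
scene tin [(0.71, [325.0, 197.0, 348.0, 218.0]), (0.52, [274.0, 191.0, 284.0, 199.0])]
scene caddy [(0.84, [339.0, 223.0, 367.0, 259.0]), (0.39, [139.0, 214.0, 167.0, 255.0])]
scene turn_ba
[... 373 characters left out ...]
), (0.78, [323.0, 190.0, 345.0, 218.0]), (0.78, [164.0, 199.0, 182.0, 221.0]), (0.71, [290.0, 182.0, 308.0, 206.0]), (0.6, [332.0, 249.0, 358.0, 268.0])]
top stand []
top tray [(0.91, [316.0, 133.0, 391.0, 230.0])]
top coaster [(0.74, [169.0, 195.0, 192.0, 222.0]), (0.55, [118.0, 131.0, 162.0, 169.0]), (0.34, [159.0, 200.0, 184.0, 222.0])]
top kettle [(0.95, [344.0, 135.0, 408.0, 180.0])]
top jar [(0.65, [342.0, 136.0, 408.0, 179.0]), (0.55, [272.0, 212.0, 292.0, 230.0])]
top tin [(0.7, [217.0, 207.0, 241.0, 222.0])]
top caddy [(0.72, [176.0, 151.0, 196.0, 174.0]), (0.61, [273.0, 212.0, 291.0, 229.0])]
top turn_base [(0.91, [120.0, 127.0, 165.0, 169.0]), (0.73, [157.0, 199.0, 186.0, 220.0])]
```

View pics/scene0.png

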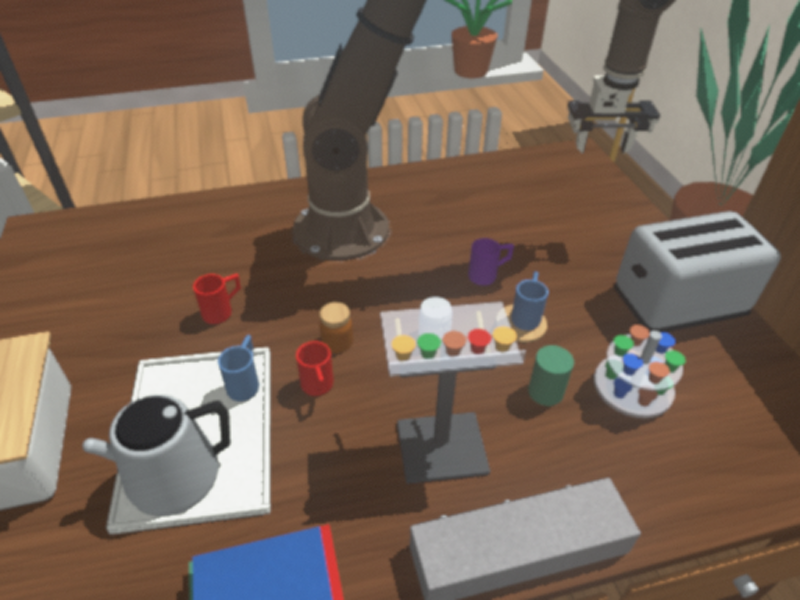

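View pics/top0.png

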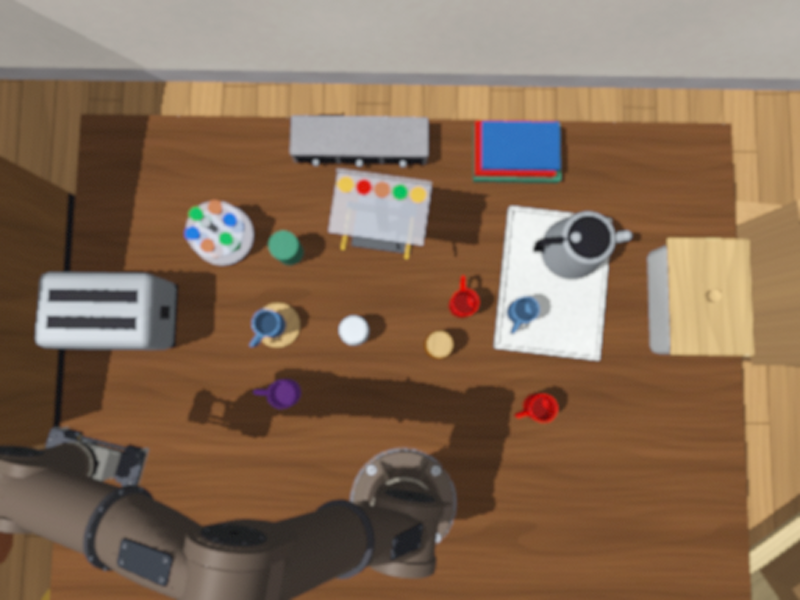

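```bash
python3 - <<'E'
from h import *
a=get_image("top")[105:170,205:285]; b=get_image("scene")[185:255,240:345]
A=cv2.resize(a,(800,650),interpolation=cv2.INTER_CUBIC)[:600]; cv2.imwrite("pics/topc.png",A)
cv2.imwrite("pics/scc.png",cv2.resize(b,(800,533),interpolation=cv2.INTER_CUBIC))
for n,(u,v) in dict(coast=(267,323),coasth=(255,343),tray=(523,310),trayh=(514,329)).items():
    print(n,at_z("top",u*.64,v*.64,.1).round(3))
E
```

```text
coast [0.428 0.327 0.1  ]
coasth [0.38  0.353 0.1  ]
tray [ 0.466 -0.277  0.1  ]
trayh [ 0.421 -0.255  0.1  ]
```

View pics/topc.png

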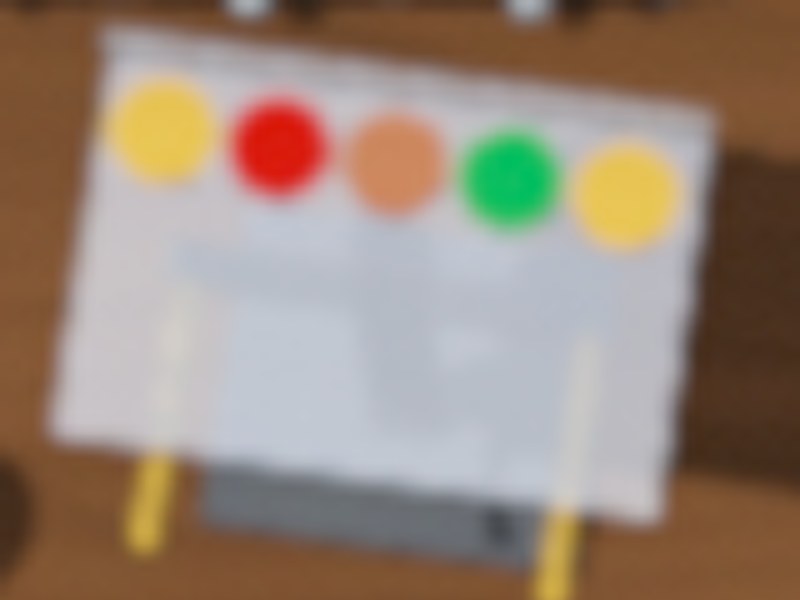

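View pics/scc.png

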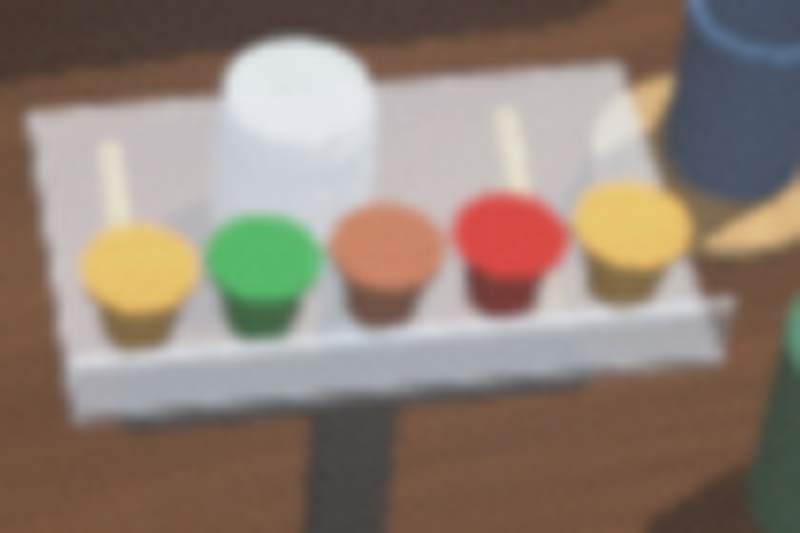

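```bash
python3 - <<'E'
from h import *
px=lambda u,v:(205+u/10,105+v/10)
P=[((52,440),(-70,100,273)),((660,521),(-70,-100,273)),((143,553),(-95,70,229)),((183,290),(-0,70,215)),((588,340),(0,-70,215))]
from scipy.optimize import least_squares
W=[]
for (c,p) in P: W.append((at_z("top",*px(*c),p[2]/1e3)[:2],np.array(p[:2])/1e3))
def R(t): return np.array([[np.cos(t),-np.sin(t)],[np.sin(t),np.cos(t)]])
f=lambda s:np.concatenate([(s[:2]+R(s[2])@p-w) for w,p in W])
s=least_squares(f,[.6,.05,0]).x; print("stand",s[:2],np.degrees(s[2]),(f(s)*1e3).round(1))
np.save("stand.npy",s)
for n,p in dict(hl=(-55,70),hr=(-55,-70),mugL=(-62,115),mugR=(-62,-115)).items(): print(n,(s[:2]+R(s[2])@np.array(p)/1e3).round(4))
E
```

```text
stand [0.66645662 0.06003939] -6.617900131193492 [-0.6 -0.5  0.7  1.6  0.5 -0.6 -0.1 -0.9 -0.5  0.3]
hl [0.6199 0.1359]
hr [ 0.6038 -0.0032]
mugL [0.6181 0.1814]
mugR [ 0.5916 -0.047 ]
```

Request:
apply_moves(motion=[{"x": 3, "y": -3, "z": 3, "yaw": -10, "hand": 1}, {"x": 6, "y": -6, "z": 6, "yaw": -20, "hand": 1}, {"x": 9, "y": -9, "z": 6, "yaw": -30, "hand": 1}, {"x": 12, "y": -12, "z": 6, "yaw": -40, "hand": 1}, {"x": 15, "y": -15, "z": 6, "yaw": -50, "hand": 1}, {"x": 18, "y": -18, "z": 6, "yaw": -60, "hand": 1}, {"x": 21, "y": -21, "z": 6, "yaw": -70, "hand": 1}, {"x": 24, "y": -24, "z": 6, "yaw": -80, "hand": 1}, {"x": 27, "y": -27, "z": 6, "yaw": -90, "hand": 1}, {"x": 28, "y": -28, "z": 6, "yaw": -100, "hand": 1}])

```text
clock: 2.35
position: [0.4293, 0.3248, 0.2871]
ee_rot: [2.637, 1.706, 0.001]
force: [0.4, -0.1, 0.2]
width: 1.0
gripper_force: 0.0
```

Request:
apply_moves(motion=[{"yaw": -10}, {"yaw": -20}, {"yaw": -30}, {"yaw": -40}, {"yaw": -50}, {"yaw": -60}, {"yaw": -65}, {"yaw": -65}])

```text
schema error: expected keys x, y, z, yaw, hand
```

```bash
cat >> h.py <<'E'
def toolyaw():
    R=cv2.Rodrigues(np.array(observe()["ee_rot"]))[0]; return np.degrees(np.arctan2(R[1,1],R[0,1]))
def fit_mug(cam,zb,x0,y0,th0,mask):
    """fit x,y,handle angle of an upright mug (underside zb) to a mask"""
    from scipy.optimize import minimize
    def verts(x,y,t):
        a=np.linspace(0,2*np.pi,40)
        P=[np.c_[33*np.cos(a),33*np.sin(a),0*a+h] for h in (0,92)]
        hy=[]
        for (r,h) in [(30,32),(61,50),(61,86),(30,86)]:
            hy.append((0,r,h))
        c,s=np.cos(t-np.pi/2),np.sin(t-np.pi/2); Rm=np.array([[c,-s,0],[s,c,0],[0,0,1]])
        f=lambda Q:(np.array(Q)@Rm.T)/1e3+[x,y,zb]
        return f(np.vstack(P)),f(hy)
    m=camera_model(cam);K=np.array(m["camera_matrix"]);Ti=np.linalg.inv(np.array(m["T"]))
    def pj(P):
        p=(Ti@np.c_[P,np.ones(len(P))].T).T; q=(K@np.c_[p[:,0],-p[:,1],-p[:,2]].T).T; return (q[:,:2]/q[:,2:]),-p[:,2]
    S=4
    def draw(v):
        im=np.zeros((384*S,512*S),np.uint8); B,H=verts(*v)
        b,_=pj(B); cv2.fillConvexPoly(im,cv2.convexHull((b*S).astype(np.int32)),255)
        h,d=pj(H); th=int(round(K[0,0]*.010/d.mean()*S))
        cv2.polylines(im,[(h*S).astype(np.int32)],False,255,max(th,1))
        return cv2.resize(im,(512,384),interpolation=cv2.INTER_AREA)/255.
    M=mask.astype(float)
    def cost(v): return np.abs(draw((v[0]/100,v[1]/100,v[2]/.5))-M).sum()/M.sum()
    best=min((minimize(cost,[x0*100,y0*100,(th0+d)*.5],method="Nelder-Mead",options=dict(initial_simplex=np.array([x0*100,y0*100,(th0+d)*.5])+np.array([[0,0,0],[1,0,0],[0,1,0],[0,0,.2]]),xatol=.005)) for d in(-.3,0,.3)),key=lambda r:r.fun)
    return best.x[0]/100,best.x[1]/100,np.degrees(best.x[2]/.5),best.fun
E
python3 - <<'E'
from h import *
print(observe()["position"],toolyaw())
im=get_image("wrist"); r=silhouettes("mug_a","wrist")
for x in r: print(round(x["p"],2),np.round(x["rect"]),x["mask"].sum(), im[x["mask"]].mean(0).round())
print("exp",proj("wrist",[.428,.327,.1]))
cv2.imwrite("pics/w1.png",im)
for x in r[:2]: print(fit_mug("wrist",.008,.428,.327,np.radians(151),x["mask"]))
for x in silhouettes("mug_a","top"):
    R=x["rect"]; c=im=None
    print("top",np.round(R),round(x["p"],2))
E
```

```text
[0.42933975 0.32478355 0.28710814] -24.19266286322979
0.8 [201. 130. 290. 191.] 3264 [166. 131.  99.]
0.6 [123. 190. 189. 246.] 1416 [127.  56.  97.]
0.53 [377. 372. 398. 384.] 173 [ 32.  33. 112.]
exp [258.22585026 164.71789922]
(np.float64(0.4292456459722576), np.float64(0.328446341066255), np.float64(148.58634214352583), np.float64(0.025152585544021527))
(np.float64(0.4394742038795751), np.float64(0.34700287756131587), np.float64(246.91754082409062), np.float64(3.1500332336324357))
top [326. 191. 346. 214.] 0.9
top [160. 199. 187. 222.] 0.89
top [333. 251. 355. 267.] 0.88
top [159. 243. 193. 263.] 0.77
top [291. 178. 308. 207.] 0.51
```

View pics/w1.png

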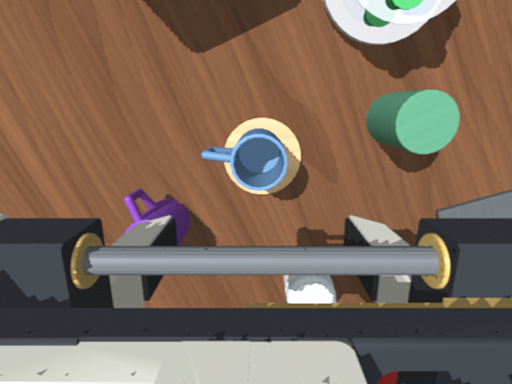

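Request:
apply_moves(motion=[{"x": 0.2, "y": 0.1, "z": 0, "yaw": -10, "hand": 1}, {"x": 0.2, "y": 0.1, "z": 0, "yaw": -20, "hand": 1}, {"x": 0.2, "y": 0.1, "z": 0, "yaw": -30, "hand": 1}, {"x": 0.2, "y": 0.1, "z": 0, "yaw": -40, "hand": 1}, {"x": 0.2, "y": 0.1, "z": -5, "yaw": -50, "hand": 1}, {"x": 0.2, "y": 0.1, "z": -10, "yaw": -60, "hand": 1}, {"x": 0.2, "y": 0.1, "z": -14, "yaw": -67.2, "hand": 1}, {"x": 0.2, "y": 0.1, "z": -14, "yaw": -67.2, "hand": 1}, {"x": 0.2, "y": 0.1, "z": -14, "yaw": -67.2, "hand": 1}])

```text
clock: 3.62
position: [0.4296, 0.3295, 0.1481]
ee_rot: [-3.14, 0.014, -0.001]
force: [0.7, -0.3, 0.8]
width: 1.002
gripper_force: 0.0
```

```bash
python3 -c "
from h import *
print(observe()['position'],toolyaw())"
```

```text
[0.42958015 0.32949883 0.14807194] -90.51285435611746
```

Request:
apply_moves(motion=[{"x": 0, "y": -0.1, "z": -3, "yaw": -1, "hand": 1}, {"x": 0, "y": -0.1, "z": -6.2, "yaw": -1, "hand": 1}, {"x": 0, "y": -0.1, "z": -6.2, "yaw": -1, "hand": 1}, {"x": 0, "y": -0.1, "z": -6.2, "yaw": -1, "hand": -1}, {"x": 0, "y": -0.1, "z": -6.2, "yaw": -1, "hand": -1}, {"x": 0, "y": -0.1, "z": -6.2, "yaw": -1, "hand": -1}, {"x": 0, "y": -0.1, "z": -6.2, "yaw": -1, "hand": -1}, {"x": 0, "y": -0.1, "z": -6.2, "yaw": -1, "hand": -1}], newtons=25)

```text
clock: 4.62
position: [0.4299, 0.3284, 0.0857]
ee_rot: [-3.139, 0.049, -0.002]
force: [0.3, 2.5, 7.3]
width: 0.712
gripper_force: 25.0
```

Request:
apply_moves(motion=[{"x": 0, "y": 0, "z": 4, "yaw": 0, "hand": -1}, {"x": 0, "y": 0, "z": 9, "yaw": 0, "hand": -1}, {"x": 0, "y": 0, "z": 14, "yaw": 10, "hand": -1}, {"x": 1, "y": -1, "z": 19, "yaw": 20, "hand": -1}, {"x": 3, "y": -3, "z": 21.5, "yaw": 30, "hand": -1}, {"x": 5, "y": -5.5, "z": 21.5, "yaw": 40, "hand": -1}, {"x": 7, "y": -8, "z": 21.5, "yaw": 50, "hand": -1}, {"x": 9, "y": -10.5, "z": 21.5, "yaw": 60, "hand": -1}, {"x": 11, "y": -13, "z": 21.5, "yaw": 70, "hand": -1}, {"x": 12, "y": -13.9, "z": 21.5, "yaw": 80, "hand": -1}])

```text
clock: 5.88
position: [0.5498, 0.1857, 0.2993]
ee_rot: [2.435, 1.983, -0.003]
force: [0.5, 0.7, -2.9]
width: 0.706
gripper_force: 25.0
```

Request:
apply_moves(motion=[{"x": 0, "y": 0, "z": 0, "yaw": 10, "hand": -1}, {"x": 0, "y": 0, "z": 0, "yaw": 20, "hand": -1}, {"x": 0, "y": 0, "z": 0, "yaw": 30, "hand": -1}, {"x": 0, "y": 0, "z": 0, "yaw": 35, "hand": -1}, {"x": 0, "y": 0, "z": 0, "yaw": 35, "hand": -1}, {"x": 0, "y": 0, "z": 0, "yaw": 35, "hand": -1}])

```text
clock: 6.62
position: [0.549, 0.1882, 0.2994]
ee_rot: [-1.733, -2.62, 0.001]
force: [0.1, -0.0, -3.5]
width: 0.706
gripper_force: 25.0
```

```bash
python3 - <<'E'
from h import *
print(observe()["position"],toolyaw())
im=get_image("top"); p=np.array(observe()["position"]); 
for q in [p]: 
    z0=p[2]-.0777
    for x in silhouettes("mug_a","top"):
        print(np.round(x["rect"]),round(x["p"],2))
print(proj("top",p))
m=[get_image("wrist")[100:300,100:412], im[120:220,180:336]]
m[1]=cv2.resize(m[1],(624,400),interpolation=cv2.INTER_CUBIC); cv2.imwrite("pics/t2.png",m[1])
E
```

```text
[0.54900688 0.18821964 0.29944919] 23.044227619663396
[324. 192. 343. 214.] 0.89
[335. 251. 358. 269.] 0.84
[288. 181. 308. 207.] 0.54
[216. 166. 223. 171.] 0.52
[165. 247. 182. 264.] 0.48
[202.54606544 165.53888644]
```

View pics/t2.png

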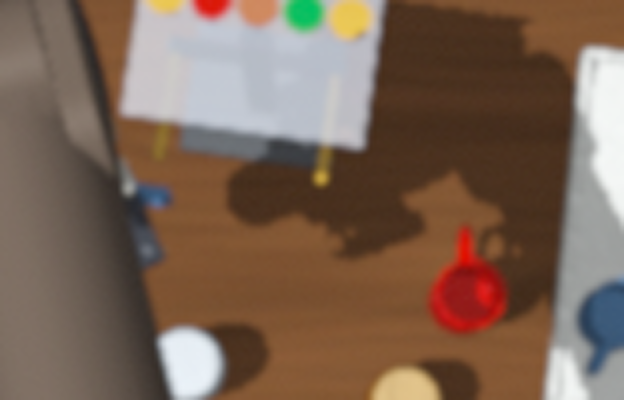

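```bash
python3 - <<'E'
from h import *
im=get_image("top").astype(int); 
b=(im[:,:,0]-im[:,:,2])>35
ys,xs=np.nonzero(b[155:180,205:240]); print(xs.min()+205,xs.max()+205,ys.min()+155,ys.max()+155)
k=xs+205>=216; print("centre row",(ys[k]+155).mean(), "right edge world",at_z("top",xs.max()+206,(ys[k]+155.5).mean(),.308).round(4))
print("exp tip",proj("top",[.5414,.1226,.308]), proj("top",[.5437,.1424,.308]))
E
```

```text
215 221 167 170
centre row 168.52631578947367 right edge world [0.5372 0.1248 0.308 ]
exp tip [222.72589468 167.74376034] [216.54280337 166.95132785]
```

Request:
apply_moves(motion=[{"x": 0, "y": 0.1, "z": -3, "yaw": 0, "hand": -1}, {"x": 0, "y": 0.1, "z": -6.7, "yaw": 0, "hand": -1}, {"x": 0, "y": 0.1, "z": -6.7, "yaw": 0, "hand": -1}, {"x": 1, "y": 0, "z": -6.7, "yaw": 0, "hand": -1}, {"x": 2, "y": -0.1, "z": -6.7, "yaw": 0, "hand": -1}, {"x": 3, "y": -0.2, "z": -6.7, "yaw": 0, "hand": -1}, {"x": 4, "y": -0.35, "z": -6.7, "yaw": 0, "hand": -1}, {"x": 4, "y": -0.35, "z": -6.7, "yaw": 0, "hand": -1}])

```text
clock: 7.82
position: [0.5902, 0.1844, 0.2327]
ee_rot: [1.731, 2.621, -0.0]
force: [0.4, 0.9, -2.9]
width: 0.708
gripper_force: 25.0
```

```bash
python3 - <<'E'
from h import *
p=np.array(observe()["position"]);s=np.load("stand.npy");c,sn=np.cos(s[2]),np.sin(s[2])
print(p,toolyaw(), np.array([[c,sn],[-sn,c]])@(p[:2]-s[:2]))
m=cv2.resize(get_image("scene")[140:240,240:374],(800,597),interpolation=cv2.INTER_CUBIC); cv2.imwrite("pics/s3.png",m)
E
```

```text
[0.59015585 0.18440012 0.23268461] 23.113877723088088 [-0.09012462  0.11473862]
```

View pics/s3.png

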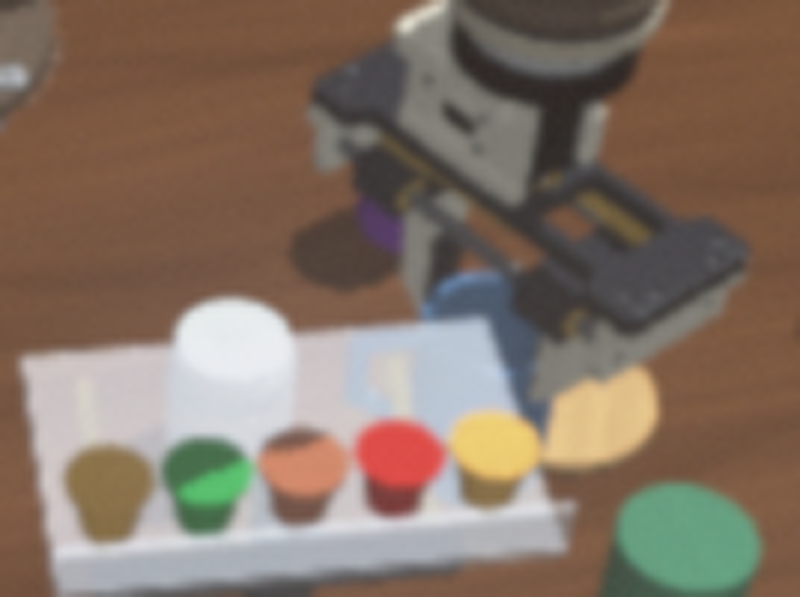

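Request:
apply_moves(motion=[{"x": 1, "y": -0.1, "z": 0, "yaw": 0, "hand": -1}, {"x": 2, "y": -0.2, "z": 0, "yaw": 0, "hand": -1}, {"x": 2.8, "y": -0.3, "z": 0, "yaw": 0, "hand": -1}, {"x": 2.8, "y": -0.3, "z": 0, "yaw": 0, "hand": -1}, {"x": 2.8, "y": -0.3, "z": -0.5, "yaw": 0, "hand": -1}, {"x": 2.8, "y": -0.3, "z": -1.0, "yaw": 0, "hand": -1}, {"x": 2.8, "y": -0.3, "z": -1.2, "yaw": 0, "hand": -1}, {"x": 2.8, "y": -0.3, "z": -1.2, "yaw": 0, "hand": -1}])

```text
clock: 8.88
position: [0.617, 0.182, 0.2205]
ee_rot: [-1.73, -2.622, 0.0]
force: [1.1, 0.4, -4.5]
width: 0.707
gripper_force: 25.0
```

Request:
apply_moves(motion=[{"x": 0, "y": 0, "z": -0.15, "yaw": 0, "hand": -1}, {"x": 0, "y": 0, "z": -0.3, "yaw": 0, "hand": -1}, {"x": 0, "y": 0, "z": -0.3, "yaw": 0, "hand": -1}])

```text
clock: 9.25
position: [0.6174, 0.182, 0.218]
ee_rot: [1.73, 2.622, 0.001]
force: [-0.6, 0.1, 0.1]
width: 0.706
gripper_force: 25.0
```

Request:
apply_moves(motion=[{"x": 0, "y": 0, "z": 0, "yaw": 0, "hand": -1}, {"x": 0, "y": 0, "z": 0, "yaw": 0, "hand": -1}, {"x": 0, "y": 0, "z": 0, "yaw": 0, "hand": -1}, {"x": 0, "y": 0, "z": 0, "yaw": 0, "hand": -1}], newtons=3)

```text
clock: 9.75
position: [0.6173, 0.1819, 0.2177]
ee_rot: [1.73, 2.622, 0.0]
force: [1.5, 0.5, -1.8]
width: 0.716
gripper_force: 3.0
```

Request:
apply_moves(motion=[{"x": 0, "y": 0, "z": 0, "yaw": 0, "hand": 0.46}, {"x": 0, "y": 0, "z": 0, "yaw": 0, "hand": 0.5}, {"x": 0, "y": 0, "z": 0, "yaw": 0, "hand": 0.55}, {"x": 0, "y": 0, "z": 0, "yaw": 0, "hand": 0.6}, {"x": 0, "y": 0, "z": 0, "yaw": 0, "hand": 0.65}, {"x": 0, "y": 0, "z": 0, "yaw": 0, "hand": 0.65}, {"x": 0, "y": 0, "z": 0, "yaw": 0, "hand": 0.65}, {"x": 0, "y": 0, "z": 0, "yaw": 0, "hand": 0.65}])

```text
clock: 10.75
position: [0.6173, 0.1819, 0.2177]
ee_rot: [1.73, 2.622, 0.0]
force: [-0.3, -0.3, -0.1]
width: 0.826
gripper_force: 0.0
```

```bash
python3 - <<'E'
from h import *
o=observe(); print(o["position"],o["width"],o["force"],o["gripper_force"])
m=cv2.resize(get_image("scene")[140:260,240:400],(800,600),interpolation=cv2.INTER_CUBIC); cv2.imwrite("pics/s4.png",m)
E
```

```text
[0.61727218 0.18191239 0.21773045] 0.8255323319540842 [-0.31514351 -0.25141372 -0.12500193] 0.0
```

View pics/s4.png

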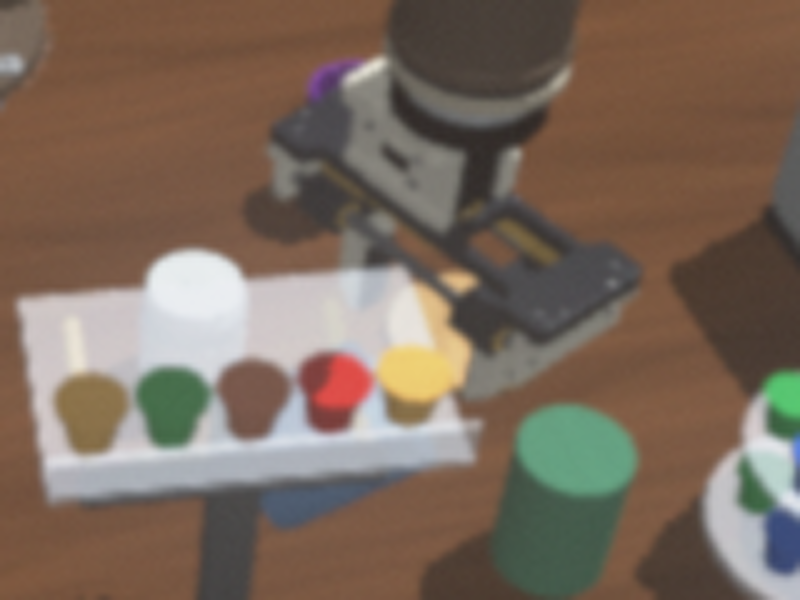

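Request:
apply_moves(motion=[{"x": 0, "y": 0, "z": 4, "yaw": 0, "hand": 0.65}, {"x": 0, "y": 0, "z": 8.5, "yaw": 0, "hand": 0.65}, {"x": -4, "y": 0, "z": 8.5, "yaw": 0, "hand": 0.65}, {"x": -8, "y": -1, "z": 8.5, "yaw": 0, "hand": 1}, {"x": -12, "y": -5, "z": 8.5, "yaw": 0, "hand": 1}, {"x": -15, "y": -10, "z": 8.5, "yaw": 0, "hand": 1}, {"x": -15, "y": -15, "z": 8.5, "yaw": 2, "hand": 1}, {"x": -15, "y": -20, "z": 8.5, "yaw": 5, "hand": 1}, {"x": -15, "y": -25, "z": 8.5, "yaw": 8, "hand": 1}, {"x": -15, "y": -30, "z": 8.5, "yaw": 11, "hand": 1}])

```text
clock: 12.05
position: [0.4671, -0.1196, 0.3031]
ee_rot: [1.468, 2.777, 0.001]
force: [0.6, 0.1, 0.4]
width: 0.999
gripper_force: 0.0
```

Request:
apply_moves(motion=[{"x": 0, "y": -5, "z": 0, "yaw": 0, "hand": 1}, {"x": 0, "y": -10, "z": 0, "yaw": 0, "hand": 1}, {"x": 0, "y": -15, "z": 0, "yaw": 0, "hand": 1}, {"x": 0, "y": -15.8, "z": 0, "yaw": 0, "hand": 1}, {"x": 0, "y": -15.8, "z": 0, "yaw": 0, "hand": 1}, {"x": 0, "y": -15.8, "z": 0, "yaw": 0, "hand": 1}])

```text
clock: 12.8
position: [0.4677, -0.2744, 0.3026]
ee_rot: [-1.468, -2.777, -0.001]
force: [0.9, -0.0, 0.3]
width: 1.004
gripper_force: 0.0
```

```bash
python3 - <<'E'
from h import *
print(observe()["position"],toolyaw())
im=get_image("wrist"); r=silhouettes("mug_a","wrist")
for x in r[:3]:
    print(round(x["p"],2),np.round(x["rect"]),x["mask"].sum(), im[x["mask"]].mean(0).round(),fit_mug("wrist",.008,.466,-.277,np.radians(154),x["mask"]))
print("exp",proj("wrist",[.466,-.277,.1]))
print("kettle handle",at_z("top",537*.64,245*.64,.13))
cv2.imwrite("pics/w2.png",im); cv2.imwrite("pics/t5.png",cv2.resize(get_image("top")[100:230,180:380],(800,520),interpolation=cv2.INTER_CUBIC))
E
```

```text
[ 0.46769128 -0.27442086  0.30262551] 34.29027543847323
0.96 [226. 119. 285. 199.] 2937 [121.  94.  70.] (np.float64(0.4699559293639502), np.float64(-0.28740911692940496), np.float64(153.30309497125052), np.float64(0.03196272039629607))
0.63 [301.  43. 384. 109.] 3607 [ 29.  31. 116.] (np.float64(0.4745474612982423), np.float64(-0.26916232393044226), np.float64(132.93880233324649), np.float64(1.7861184950830902))
0.59 [ 38.  26. 126. 118.] 5024 [20. 21. 85.] (np.float64(0.4745474612982423), np.float64(-0.26916232393044226), np.float64(132.93880233324649), np.float64(1.5643967778194081))
exp [258.23643336 163.96888398]
kettle handle [ 0.61675524 -0.30493898  0.13      ]
```

View pics/t5.png

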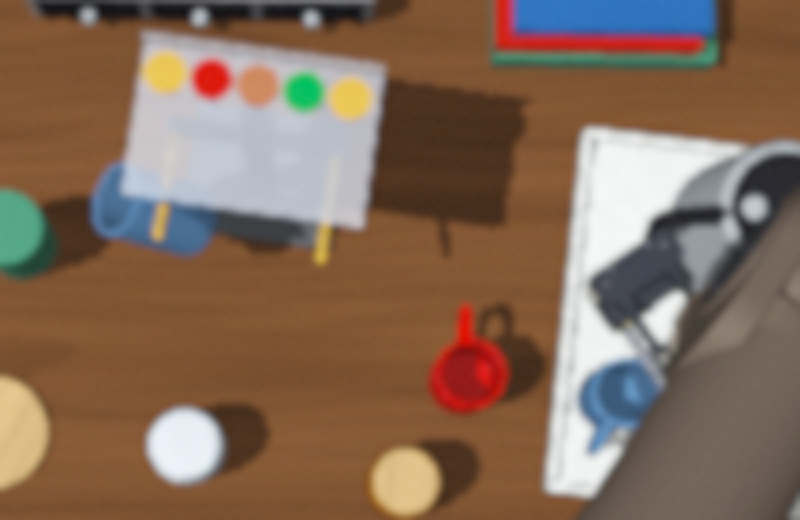

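Request:
apply_moves(motion=[{"x": 0.2, "y": -0.6, "z": -3, "yaw": -1, "hand": 1}, {"x": 0.2, "y": -1.1, "z": -7, "yaw": -1, "hand": 1}, {"x": 0.2, "y": -1.1, "z": -11, "yaw": -1, "hand": 1}, {"x": 0.2, "y": -1.1, "z": -12, "yaw": -1, "hand": 1}, {"x": 0.2, "y": -1.1, "z": -12, "yaw": -1, "hand": 1}])

```text
clock: 13.58
position: [0.4695, -0.2868, 0.1831]
ee_rot: [-1.494, -2.763, -0.0]
force: [-0.4, 0.1, 0.2]
width: 0.998
gripper_force: 0.0
```

```bash
python3 - <<'E'
from h import *
print(observe()["position"],toolyaw())
im=get_image("wrist"); r=silhouettes("mug_a","wrist")
for x in r[:2]:
    if x["p"]>.6: print(round(x["p"],2),np.round(x["rect"]),x["mask"].sum(), im[x["mask"]].mean(0).round(),fit_mug("wrist",.008,.469,-.283,np.radians(154),x["mask"]))
print("exp",proj("wrist",[.466,-.277,.1]))
cv2.imwrite("pics/w3.png",im)
E
```

```text
[ 0.46949676 -0.28675607  0.18312627] 33.205963009981836
0.75 [  2.   0.  86. 113.] 5919 [17. 18. 75.] (np.float64(0.4701551568960356), np.float64(-0.27484958779116303), np.float64(131.43963154619337), np.float64(2.0135694622501816))
0.73 [217. 115. 303. 231.] 6186 [119.  92.  67.] (np.float64(0.47085141025374333), np.float64(-0.28772844776296763), np.float64(153.56307810359462), np.float64(0.022852995061587514))
exp [263.72405733 176.53274497]
```

View pics/w3.png

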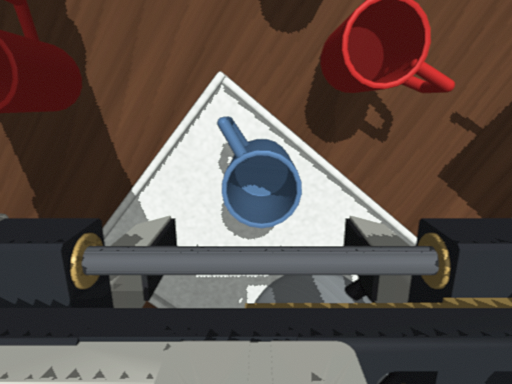

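Request:
apply_moves(motion=[{"x": 0.15, "y": -0.1, "z": -4, "yaw": 0, "hand": 1}, {"x": 0.15, "y": -0.1, "z": -7, "yaw": 0, "hand": 1}, {"x": 0.15, "y": -0.1, "z": -9.7, "yaw": 0, "hand": 1}, {"x": 0.15, "y": -0.1, "z": -9.7, "yaw": 0, "hand": 1}, {"x": 0.15, "y": -0.1, "z": -9.7, "yaw": 0, "hand": -1}, {"x": 0.15, "y": -0.1, "z": -9.7, "yaw": 0, "hand": -1}, {"x": 0.15, "y": -0.1, "z": -9.7, "yaw": 0, "hand": -1}, {"x": 0.15, "y": -0.1, "z": -9.7, "yaw": 0, "hand": -1}, {"x": 0.15, "y": -0.1, "z": -9.7, "yaw": 0, "hand": -1}], newtons=25)

```text
clock: 14.8
position: [0.4715, -0.2883, 0.0865]
ee_rot: [1.494, 2.762, 0.001]
force: [-0.6, 1.1, 7.4]
width: 0.702
gripper_force: 24.7
```

Request:
apply_moves(motion=[{"x": 0, "y": 0, "z": 4, "yaw": 0, "hand": -1}, {"x": 0, "y": 0, "z": 9, "yaw": 0, "hand": -1}, {"x": 0, "y": 1, "z": 14, "yaw": -9, "hand": -1}, {"x": 0, "y": 3, "z": 19, "yaw": -19, "hand": -1}, {"x": 0, "y": 7, "z": 21.5, "yaw": -29, "hand": -1}, {"x": 1, "y": 11, "z": 21.5, "yaw": -39, "hand": -1}, {"x": 2, "y": 15, "z": 21.5, "yaw": -49, "hand": -1}, {"x": 3, "y": 19, "z": 21.5, "yaw": -59, "hand": -1}, {"x": 4, "y": 23, "z": 21.5, "yaw": -67, "hand": -1}, {"x": 5.2, "y": 24.9, "z": 21.5, "yaw": -69.9, "hand": -1}])

```text
clock: 16.05
position: [0.5225, -0.0361, 0.3003]
ee_rot: [-2.807, -1.408, 0.001]
force: [0.7, -0.4, -3.1]
width: 0.706
gripper_force: 24.7
```

Request:
apply_moves(motion=[{"x": 0, "y": 0, "z": 0, "yaw": 0, "hand": -1}, {"x": 0, "y": 0, "z": 0, "yaw": 0, "hand": -1}, {"x": 0, "y": 0, "z": 0, "yaw": 0, "hand": -1}])

```text
clock: 16.42
position: [0.5222, -0.0403, 0.3008]
ee_rot: [-2.809, -1.406, 0.0]
force: [-0.1, 0.3, -3.7]
width: 0.707
gripper_force: 24.7
```

```bash
python3 - <<'E'
from h import *
p=np.array(observe()["position"]);s=np.load("stand.npy");c,sn=np.cos(s[2]),np.sin(s[2])
print(p,toolyaw(), np.array([[c,sn],[-sn,c]])@(p[:2]-s[:2]))
im=get_image("top").astype(int); t=p+[.066*np.cos(np.radians(83.4)),.066*np.sin(np.radians(83.4)),.008]
u=proj("top",t); print("exp tip",u,p+0)
b=((im[:,:,0]-im[:,:,2])>35); x0,y0=int(u[0])-12,int(u[1])-12
for r in b[y0:y0+24,x0:x0+40]: print("".join(".#"[k] for k in r))
E
```

```text
[ 0.52223899 -0.04034656  0.30081788] -36.81705716780636 [-0.13168745 -0.11633777]
exp tip [253.1477833  171.68530144] [ 0.52223899 -0.04034656  0.30081788]Traceback (most recent call last):
  File "<stdin>", line 7, in <module>
  File "<stdin>", line 7, in <genexpr>
TypeError: string indices must be integers, not 'numpy.bool'
```

```bash
python3 - <<'E'
from h import *
im=get_image("top").astype(int)
b=((im[:,:,0]-im[:,:,2])>30); x0,y0=241,160
for r in b[y0:y0+24,x0:x0+45]: print("".join(".#"[int(k)] for k in r))
E
```

```text
.............................................
.............................................
.............................................
.............................................
.............................................
.............................................
.............................................
.............................................
.............................................
.............................................
.............................................
............#................................
.............................................
.............................................
.............................................
.............................................
.............................................
.............................................
.............................................
.............................................
.............................................
.............................................
.............................................
.............................................
```

Request:
apply_moves(motion=[{"x": 0, "y": 0.1, "z": -3, "yaw": 0, "hand": -1}, {"x": 0, "y": 0.1, "z": -6.8, "yaw": 0, "hand": -1}, {"x": 0, "y": 0.1, "z": -6.8, "yaw": 0, "hand": -1}, {"x": 1, "y": 0, "z": -6.8, "yaw": 0, "hand": -1}, {"x": 2, "y": -0.1, "z": -6.8, "yaw": 0, "hand": -1}, {"x": 3, "y": -0.2, "z": -6.8, "yaw": 0, "hand": -1}, {"x": 4, "y": -0.35, "z": -6.8, "yaw": 0, "hand": -1}, {"x": 4, "y": -0.35, "z": -6.8, "yaw": 0, "hand": -1}])

```text
clock: 17.52
position: [0.5636, -0.0429, 0.2327]
ee_rot: [2.808, 1.408, -0.0]
force: [-0.1, 0.0, -2.4]
width: 0.709
gripper_force: 24.7
```

```bash
python3 - <<'E'
from h import *
p=np.array(observe()["position"]);s=np.load("stand.npy");c,sn=np.cos(s[2]),np.sin(s[2])
print(p,toolyaw(), np.array([[c,sn],[-sn,c]])@(p[:2]-s[:2]))
m=cv2.resize(get_image("scene")[140:240,200:334],(800,597),interpolation=cv2.INTER_CUBIC); cv2.imwrite("pics/s6.png",m)
E
```

```text
[ 0.56355109 -0.04285084  0.2327253 ] -36.73392480478306 [-0.090362   -0.11406425]
```

Request:
apply_moves(motion=[{"x": 1, "y": -0.15, "z": 0, "yaw": 0, "hand": -1}, {"x": 2, "y": -0.3, "z": 0, "yaw": 0, "hand": -1}, {"x": 2.8, "y": -0.4, "z": 0, "yaw": 0, "hand": -1}, {"x": 2.8, "y": -0.4, "z": 0, "yaw": 0, "hand": -1}, {"x": 2.8, "y": -0.4, "z": -0.5, "yaw": 0, "hand": -1}, {"x": 2.8, "y": -0.4, "z": -1.0, "yaw": 0, "hand": -1}, {"x": 2.8, "y": -0.4, "z": -1.2, "yaw": 0, "hand": -1}, {"x": 2.8, "y": -0.4, "z": -1.2, "yaw": 0, "hand": -1}])

```text
clock: 18.58
position: [0.5906, -0.0465, 0.2205]
ee_rot: [-2.808, -1.408, 0.0]
force: [1.0, 0.3, -1.9]
width: 0.709
gripper_force: 24.7
```

Request:
apply_moves(motion=[{"x": 0, "y": 0, "z": -0.15, "yaw": 0, "hand": -1}, {"x": 0, "y": 0, "z": -0.3, "yaw": 0, "hand": -1}, {"x": 0, "y": 0, "z": -0.3, "yaw": 0, "hand": -1}])

```text
clock: 18.95
position: [0.5908, -0.0467, 0.2178]
ee_rot: [2.808, 1.408, 0.0]
force: [-1.0, 0.0, 0.1]
width: 0.704
gripper_force: 24.7
```

Request:
apply_moves(motion=[{"x": 0, "y": 0, "z": -0.1, "yaw": 0, "hand": -1}, {"x": 0, "y": 0, "z": -0.1, "yaw": 0, "hand": -1}])

```text
clock: 19.2
position: [0.5909, -0.0467, 0.2169]
ee_rot: [2.808, 1.408, 0.001]
force: [-0.9, -0.4, 0.5]
width: 0.706
gripper_force: 24.7
```

Request:
apply_moves(motion=[{"x": 0, "y": 0, "z": 0, "yaw": 0, "hand": -1}, {"x": 0, "y": 0, "z": 0, "yaw": 0, "hand": -1}, {"x": 0, "y": 0, "z": 0, "yaw": 0, "hand": -1}, {"x": 0, "y": 0, "z": 0, "yaw": 0, "hand": -1}], newtons=3)

```text
clock: 19.7
position: [0.5908, -0.0466, 0.2167]
ee_rot: [2.808, 1.408, -0.0]
force: [0.1, -0.9, -1.3]
width: 0.714
gripper_force: 3.0
```

Request:
apply_moves(motion=[{"x": 0, "y": 0, "z": 0, "yaw": 0, "hand": 0.46}, {"x": 0, "y": 0, "z": 0, "yaw": 0, "hand": 0.5}, {"x": 0, "y": 0, "z": 0, "yaw": 0, "hand": 0.55}, {"x": 0, "y": 0, "z": 0, "yaw": 0, "hand": 0.6}, {"x": 0, "y": 0, "z": 0, "yaw": 0, "hand": 0.65}, {"x": 0, "y": 0, "z": 0, "yaw": 0, "hand": 0.65}, {"x": 0, "y": 0, "z": 0, "yaw": 0, "hand": 0.65}, {"x": 0, "y": 0, "z": 0, "yaw": 0, "hand": 0.65}])

```text
clock: 20.7
position: [0.5908, -0.0466, 0.2167]
ee_rot: [2.808, 1.408, -0.0]
force: [-0.1, 1.0, -0.1]
width: 0.829
gripper_force: 0.0
```

Request:
apply_moves(motion=[{"x": 0, "y": 0, "z": 4, "yaw": 0, "hand": 0.65}, {"x": 0, "y": 0, "z": 9, "yaw": 0, "hand": 0.65}, {"x": -4, "y": 0, "z": 9, "yaw": 0, "hand": 0.65}, {"x": -8, "y": -2, "z": 9, "yaw": 0, "hand": 0.65}, {"x": -12, "y": -6, "z": 9, "yaw": 0, "hand": 0.65}, {"x": -12, "y": -11, "z": 9, "yaw": 0, "hand": 0.65}, {"x": -12, "y": -16, "z": 9, "yaw": 0, "hand": 0.65}, {"x": -12, "y": -21, "z": 9, "yaw": 0, "hand": 0.65}, {"x": -12, "y": -25, "z": 9, "yaw": 0, "hand": 0.65}, {"x": -12, "y": -25, "z": 9, "yaw": 0, "hand": 0.65}])

```text
clock: 21.95
position: [0.4693, -0.3003, 0.3069]
ee_rot: [2.811, 1.399, -0.002]
force: [0.3, -0.2, -0.3]
width: 0.821
gripper_force: 0.0
```

Request:
apply_moves(motion=[{"x": 0, "y": 0, "z": 0, "yaw": 0, "hand": 0.65}, {"x": 0, "y": 0, "z": 0, "yaw": 0, "hand": 0.65}, {"x": 0, "y": 0, "z": 0, "yaw": 0, "hand": 0.65}, {"x": 0, "y": 0, "z": 0, "yaw": 0, "hand": 0.65}, {"x": 0, "y": 0, "z": 0, "yaw": 0, "hand": 0.65}, {"x": 0, "y": 0, "z": 0, "yaw": 0, "hand": 0.65}, {"x": 0, "y": 0, "z": 0, "yaw": 0, "hand": 0.65}, {"x": 0, "y": 0, "z": 0, "yaw": 0, "hand": 0.65}, {"x": 0, "y": 0, "z": 0, "yaw": 0, "hand": 0.65}, {"x": 0, "y": 0, "z": 0, "yaw": 0, "hand": 0.65}])

```text
clock: 23.2
position: [0.4708, -0.2966, 0.3067]
ee_rot: [2.808, 1.408, -0.0]
force: [-0.0, -0.5, -0.8]
width: 0.822
gripper_force: 0.0
```

```bash
python3 - <<'E'
from h import *
print(observe()["position"],observe()["force"])
a=get_image("top")[105:185,195:285]; b=get_image("scene")[170:260,230:340]
A=cv2.resize(a,(400,356),interpolation=cv2.INTER_CUBIC);B=cv2.resize(b,(400,327),interpolation=cv2.INTER_CUBIC)
cv2.imwrite("pics/end.png",np.hstack([A[:327],B]))
E
```

```text
[ 0.47075249 -0.29657807  0.30672984] [-0.03543362 -0.50629791 -0.83495155]
```

View pics/end.png

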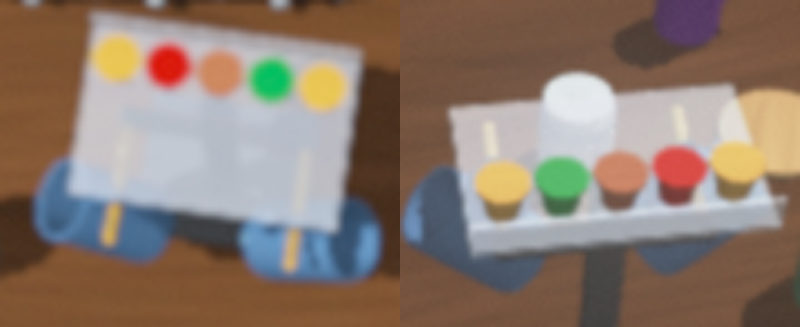

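Request:
apply_moves(motion=[{"x": 0, "y": 0, "z": 0, "yaw": 0, "hand": 0.65}, {"x": 0, "y": 0, "z": 0, "yaw": 0, "hand": 0.65}, {"x": 0, "y": 0, "z": 0, "yaw": 0, "hand": 0.65}, {"x": 0, "y": 0, "z": 0, "yaw": 0, "hand": 0.65}, {"x": 0, "y": 0, "z": 0, "yaw": 0, "hand": 0.65}, {"x": 0, "y": 0, "z": 0, "yaw": 0, "hand": 0.65}, {"x": 0, "y": 0, "z": 0, "yaw": 0, "hand": 0.65}, {"x": 0, "y": 0, "z": 0, "yaw": 0, "hand": 0.65}, {"x": 0, "y": 0, "z": 0, "yaw": 0, "hand": 0.65}, {"x": 0, "y": 0, "z": 0, "yaw": 0, "hand": 0.65}])

```text
clock: 24.55
position: [0.4708, -0.2966, 0.3067]
ee_rot: [2.808, 1.408, -0.0]
force: [0.0, 0.2, 0.6]
width: 0.825
gripper_force: 0.0
```

Request:
apply_moves(motion=[{"x": 0, "y": 0, "z": 0, "yaw": 0, "hand": 0.65}, {"x": 0, "y": 0, "z": 0, "yaw": 0, "hand": 0.65}, {"x": 0, "y": 0, "z": 0, "yaw": 0, "hand": 0.65}, {"x": 0, "y": 0, "z": 0, "yaw": 0, "hand": 0.65}, {"x": 0, "y": 0, "z": 0, "yaw": 0, "hand": 0.65}, {"x": 0, "y": 0, "z": 0, "yaw": 0, "hand": 0.65}, {"x": 0, "y": 0, "z": 0, "yaw": 0, "hand": 0.65}, {"x": 0, "y": 0, "z": 0, "yaw": 0, "hand": 0.65}, {"x": 0, "y": 0, "z": 0, "yaw": 0, "hand": 0.65}, {"x": 0, "y": 0, "z": 0, "yaw": 0, "hand": 0.65}])

```text
clock: 25.8
position: [0.4708, -0.2966, 0.3067]
ee_rot: [2.808, 1.408, 0.0]
force: [0.8, -0.4, -0.5]
width: 0.823
gripper_force: 0.0
```

```bash
python3 - <<'E'
from h import *
L=[]
for k in range(8): 
    im=get_image("top")[140:185,195:285].astype(int); m=(im[:,:,0]-im[:,:,2])>35
    y,x=np.nonzero(m); l=x<42; L.append((x[l].mean(),y[l].mean(),l.sum(),x[~l].mean(),y[~l].mean(),(~l).sum()))
print(np.round(L,2))
E
```

```text
[[ 21.35  13.39 322.    70.62  19.95 343.  ]
 [ 21.39  13.44 321.    70.62  19.95 343.  ]
 [ 21.36  13.45 320.    70.66  19.96 343.  ]
 [ 21.38  13.4  323.    70.69  19.96 341.  ]
 [ 21.38  13.43 322.    70.66  19.97 343.  ]
 [ 21.38  13.43 322.    70.71  19.95 343.  ]
 [ 21.4   13.46 320.    70.69  19.96 341.  ]
 [ 21.39  13.46 320.    70.61  19.97 344.  ]]
```

Both mugs are still, so I am handing in.

```bash
python3 -c "
from cell import *
print(sign_off())"
```

```text
the job is handed in; nothing more can be done
None
```

Both blue mugs are hanging still by their handles, one on each brass hook, and the job was handed in at about 26 s with the gripper well clear; no verdict came back, and I did not re-measure the kettle, jar, tin, caddy and pod holder, though no move came near them.

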